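Reseat the loose drives and lock the storage unit

ROBOT

A 6-joint arm with a two-finger parallel gripper is mounted at the origin on a cart in front of the work surface, level with it; the furniture and walls round the work are solid. World frame = base frame: x ahead of the robot, y to its left, z up, the work surface at z = 0. Lengths are in m, angles in rad, forces in N, time in s.
With the tool pointing down it reaches from about 0.35 to 0.85 m from the base axis. Payload 8.1 kg.
Tool frame: the origin (TCP) lies on the centre line of the jaws, within the pads' length; the fingertips stand 17 mm ahead of it and the grasp point (between the pads) lies 2 mm behind it; z points along the fingers, y is the line along which they close (so a half turn about z gives the same grasp; the last joint's range is limited). The gripper opens to 93 mm and grips with 3 to 60 N. Pads are 15 mm wide; open, the fingers measure 128 mm over their backs; the gripper's body (75 mm by 188 mm) begins 65 mm behind the grasp point.
Start: joints at [-1.206, 0.13, 1.488, -0, 1.523, -0.085], TCP at [0.261, -0.54, 0.236] pointing down, gripper open.
Joint ranges: [-2.96, 2.96], [-0.89, 2.26], [0.02, 2.5], [-1.34, 4.48], [0, 2.73], [-2.66, 2.66]. Speed limits (rad/s): [2.39, 2.39, 2.79, 3.14, 3.14, 3.14].

INTERFACE

Orientations are given as a rotation vector (axis times angle).
In Python, from plant import status, eyes, robot gives the robot as it stands. The module is installed in compiled form; this text tells all that it offers.
- The arm moves only by the tool servo_tool, never from a script. Its argument "plan" is text: rows parted by semicolons, each of 4 numbers parted by spaces: the shift along the tool's x, y, z in m, then the turn about the tool's z in degrees. A call has 1 to 12 rows; each row is the pose to reach, as a shift and turn from the pose commanded when the call began, along the tool's axes at that moment; what a row does not reach only later rows make up. A row lasts 1/12 s, in which the tool goes at most 41.7 mm and 7.16 degrees, less where a joint would pass 70% of its speed; a pose out of reach is approached as far as the arm can. A call with a gripper value outside its range is refused whole. "grip" is the closure, from -1 (fully open) to 1 (shut), set as the call begins (left out, the last holds). The fingers move at their own pace and stop on an object; "grip_force" is the grip in N (left out, the last holds). Time passes only in rows, so rows that repeat a pose let the fingers close. It gives the time, the measured TCP pose, the force, the opening and the grip force at its end, in the units of the state.
- status.read_state(): the state, without advancing time (a new reading comes with each control period).
- eyes.read_camera(name): name is "side" or "top" or "wrist"; returns a dict with "image" (420x560x3 uint8, blue, green, red), "fovy" (degrees; the focal length in pixels is half the picture's height over the tangent of half this angle, whatever the lens; pixels are square), "cx", "cy" (the principal point, pixels), "world_from_camera" (4x4, takes a point from camera to world coordinates); the wrist camera has in their place "hand_eye" (4x4, takes a point from camera to tool coordinates, whose origin is the TCP and whose axes are the flange's). Camera axes: x right, y down, z forward; pixel columns grow to the right and rows downward; lengths in m; the calibration is good to about 2 mm. A picture is of the moment at which its call begins: read the wrist's pose just before it. There is no depth.
- robot.close_job(): hands the job in; it is judged then, once.
The state is a dict: "t": time; "q": joint angles; "dq": joint speeds; "joint_torque": joint torques, N m; "tool_pos": TCP position; "orientation": TCP orientation; "force": force on the tool from outside, world axes, zero at the start; "wrist_torque": the same for the moment, N m; "opening": finger opening in m; "gripper_force": force on a finger pad.
Only numpy, scipy, OpenCV 4.12 (cv2) and the standard library are available. Lean on these libraries where they do the work, as an engineer would, in place of code of your own. Each camera call takes 0.05 s, during which the arm holds its last target. There are 200 camera calls.

TASK

After a move, drive sleds in the storage unit on the desk have worked loose, some perhaps by only a few millimetres. With the locking bar still open, press the three sleds in with the fingertips, past their catch, until all are fully home against the solid stop; press firmly but do not ram them. Then swing the locking bar right across the fronts until it is shut, let go, and leave the other things on the desk where they are.

Things in the scene. Friction and masses are not known exactly. Their poses are not given: they have to be found in the camera images.
- drive_unit: light grey storage unit fixed to the desk, case x = -68 to 80 mm, 114 wide (y), 92 high; origin: on the desk, under its middle line; x points from its open front to its back (the way sleds go in). Three drive sleds stand side by side in bays at y = -34, 0, +34 mm. A seated sled rests on a solid stop inside, its front face at x = -88 mm; loose ones (one to three) stand up to 24 mm farther out.
- unit_front (a point): middle of the case's front edge, at x = -65, z = 49 mm of the unit's frame. How a sled feels when pushed in: it drags with about 1 N; a hidden sprung catch resists with 4 to 9 N from 14 to 7 mm short of home; past it the sled needs 1 to 3 N and stays where it is left, home or not, except in the last 2 mm. Only the end stop is solid, and a seated sled is so at once.
- sled_a: one of three like black-fronted drive sleds; which bay each is in varies and any may be loose. Flat front block 30 mm wide and 20 thick, 13 to 81 mm above the desk, to be pressed anywhere. Origin: centre of its underside, 12 mm above the desk; x points into the unit; front face at x = -64 mm. Seated: origin at x = -24 mm of the unit's frame, never deeper. 0.15 to 0.3 kg.
- sled_b: a drive sled just like sled_a, in another bay; same size, origin and axes
- sled_c: a drive sled just like sled_a, in another bay; same size, origin and axes
- locking_bar (a joint): angle of the steel locking bar with a yellow stripe, which swings level about an upright pin at the right of the unit's front. 0 = shut, across all three fronts along the unit's +y, on a pad at the left; 1.57 = straight out to the front; at most 2.2. Slightly stiff (0.03 N m), stays where left. Shut, its inner face is 2.5 mm before seated fronts: a sled standing out blocks it.
- bar_hinge (a point): axis of the locking bar's pin, 46 mm above the desk; at x = -92.5, y = -66 mm of the unit's frame; axes as the unit's
- bar_end (a point): free end of the locking bar on its middle line, 122 mm from the pin, 46 mm above the desk; the bar is 4 mm thick and 14 mm high (39 to 53 mm above the desk)
- mug_1: a cream mug, 84 mm across and 91 mm high, loose on the desk, to be left alone; origin: centre of its underside
- stapler: a black stapler, 148x36x52 mm, loose on the desk, to be left alone; origin: centre of its underside
- usb_stick: a small red memory stick, 18x52x9 mm, loose on the desk, to be left alone; origin: centre of its underside
- sticky_pink: a pad of pink sticky notes, 69x69x13 mm, loose on the desk, to be left alone; origin: centre of its underside
- calculator: a grey calculator, 112x70x19 mm, loose on the desk, to be left alone; origin: centre of its underside
- marker_black: a white marker pen with a black cap, 17x138x18 mm, loose on the desk, to be left alone; origin: centre of its underside

How it is judged:
On the way, in this order (a step that is already met when the one before it is completed fails the run):
1. all three sleds are fully home while the bar is still open (more than 0.6 rad) (x of each of sled_a, sled_b, sled_c in the frame of drive_unit above -0.0262 m and value of joint locking_bar above 0.6 rad), for 0.2 s.
2. the locking bar is swung shut (value of joint locking_bar below 0.06 rad), for 0.2 s.
At the end, for the whole second after the job is handed in: all three sleds are home (origin within about 2 mm of the seated place along the unit's x) and at rest, and the locking bar is shut (under 0.06 rad) (x of each of sled_a, sled_b, sled_c in the frame of drive_unit above -0.0262 m and value of joint locking_bar below 0.06 rad and linear speed of each of sled_a, sled_b, sled_c below 0.02 m/s); the robot touches nothing.
It fails at once if a sled is rammed (pressed by the robot with more than 45 N) (contact force between any of the arm, the fingers and sled_a above 45 N or contact force between any of the arm, the fingers and sled_b above 45 N or contact force between any of the arm, the fingers and sled_c above 45 N).
It fails at once if another thing on the desk is shifted by more than 30 mm (distance of any of mug_1, stapler, usb_stick, sticky_pink, calculator, marker_black from where it was at the start of the episode above 0.03 m).
It also fails if it takes over 48 s, if anything falls off the work surface, if the arm or the gripper's body presses on something with over 40 N, if the wrist force passes 120 N, or if a joint passes its speed limit or range.

## Working session

There is one attempt and no reset: what is moved stays moved. The work goes in short steps, Python scripts to look and compute and a tool call to move; the robot and the scene stay as the last step left them, time stands still between calls to the robot, and variables do not carry over. Pictures are saved under pics/ and viewed, at most 10 in all, crops included, and the job is handed in when it is done.

Besides the shell and the picture viewer there is one more tool, called after "Request:" as a command line: name --argument value ..., lists and objects as JSON in quotes. servo_tool: Moves the arm, as the interface text tells. Its arguments: {"type":"object","properties":{"plan":{"type":"string"},"grip":{"type":"number"},"grip_force":{"type":"number"}},"required":["plan"]}

```bash
mkdir -p pics
python3 - <<'E'
from plant import status, eyes
import cv2, numpy as np
s=status.read_state(); print({k:np.round(v,3).tolist() for k,v in s.items()})
for n in("top","side"):
    c=eyes.read_camera(n); cv2.imwrite(f"pics/{n}1.png",c["image"]); print(n,c["fovy"],c["cx"],c["cy"],np.round(c["world_from_camera"],4).tolist())
E
```

```text
{'t': 0.0, 'q': [-1.206, 0.131, 1.489, 0.0, 1.523, -0.085], 'dq': [-0.001, -0.002, 0.0, -0.002, 0.0, -0.0], 'joint_torque': [0.0, -55.982, -49.177, 0.077, 0.035, -0.0], 'tool_pos': [0.261, -0.54, 0.235], 'orientation': [-3.061, -0.7, 0.0], 'force': [-0.769, -0.479, -0.856], 'wrist_torque': [0.001, 0.017, 0.013], 'gripper_force': 0.0, 'opening': 0.093}
top 45.96140472591704 277.67083141614944 207.21546313201162 [[-0.0227, -0.9849, 0.1719, 0.1968], [-0.9996, 0.0252, 0.0126, 0.0195], [-0.0168, -0.1716, -0.985, 1.6796], [0.0, 0.0, 0.0, 1.0]]
side 54.32635904328615 281.08301505441614 211.86990640440575 [[-0.3114, -0.6556, 0.6879, -0.3195], [-0.9501, 0.2002, -0.2392, 0.3115], [0.0191, -0.728, -0.6853, 0.8863], [0.0, 0.0, 0.0, 1.0]]
```

View pics/top1.png

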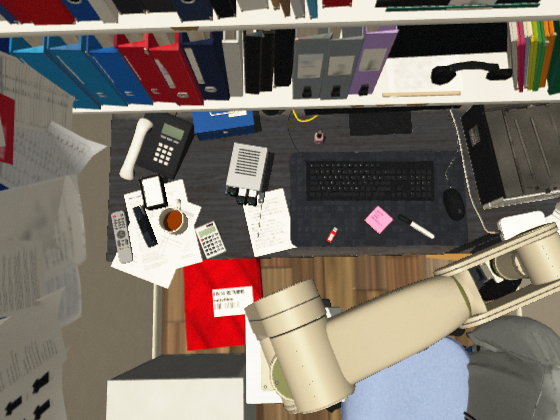

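View pics/side1.png

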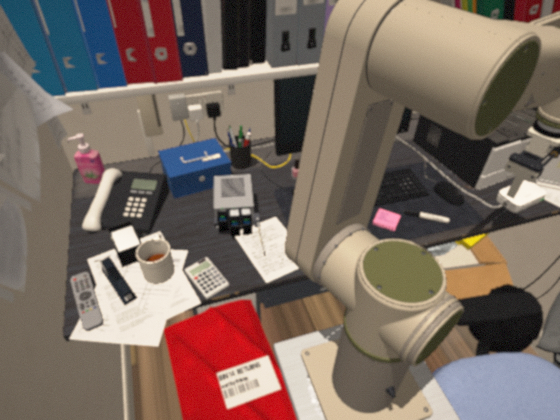

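The top view shows the unit at about (247,168), with black fronts near (240,195). The side view shows it at about (235,205). The bar probably points toward the robot, so I'm enlarging both.

Run:
```python
import cv2, numpy as np
a=cv2.imread("pics/top1.png")[135:265,210:290]; b=cv2.imread("pics/side1.png")[165:265,200:280]
a=cv2.resize(a,(360,585),interpolation=2); b=cv2.resize(b,(440,550),interpolation=2)
o=np.zeros((585,800,3),np.uint8); o[:,:360]=a; o[:550,360:]=b; cv2.imwrite("pics/z1.png",o)
```

```text
(no output)
```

View pics/z1.png

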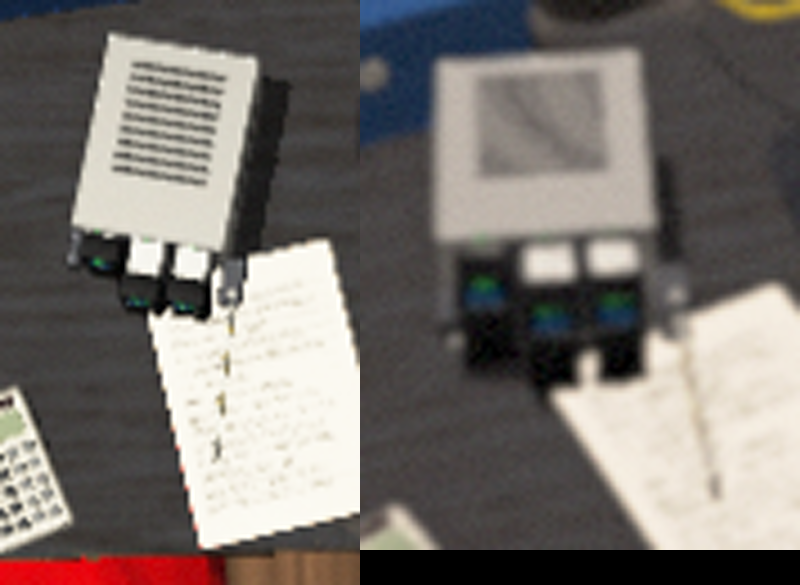

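The enlarged view shows the left sled at or near seated. The middle and right sleds stand well out (white tops exposed). The bar points straight out at about 1.57 rad, from (230,280) to (217,455) in the crop. Next I'm measuring the case corners from both views.

```bash
cat > h.py <<'E'
from plant import status, eyes
import cv2, numpy as np
from scipy.spatial.transform import Rotation as R
def ray(c,p):
    f=210/np.tan(np.radians(c["fovy"]/2)); d=np.array([(p[0]-c["cx"])/f,(p[1]-c["cy"])/f,1.]); T=c["world_from_camera"]
    return T[:3,3],T[:3,:3]@d
def plane(c,p,z):
    o,d=ray(c,p); return o+d*(z-o[2])/d[2]
def tri(rs):
    A=0;b=0
    for o,d in rs:
        d=d/np.linalg.norm(d);M=np.eye(3)-np.outer(d,d);A=A+M;b=b+M@o
    return np.linalg.solve(A,b)
E
python3 - <<'E'
from h import *
t=eyes.read_camera("top"); s=eyes.read_camera("side")
def quad(im,roi,lo):
    x0,y0,x1,y1=roi; g=im[y0:y1,x0:x1].copy(); h=cv2.cvtColor(g,cv2.COLOR_BGR2HSV)
    m=((h[...,2]>lo)&(h[...,1]<40)).astype(np.uint8); m=cv2.morphologyEx(m,cv2.MORPH_CLOSE,np.ones((5,5)))
    m=cv2.morphologyEx(m,cv2.MORPH_OPEN,np.ones((13,13)))
    k=max(cv2.findContours(m,0,2)[0],key=cv2.contourArea); 
    return cv2.boxPoints(cv2.minAreaRect(k))+[x0,y0],cv2.minAreaRect(k)
print("top rect",quad(t["image"],(215,135,275,192),130))
# corner order BL BR FR FL
T=[(234.4,142.8),(267.3,148.3),(259.3,190.6),(226,184.3)]; S=[(214,175.5),(250.9,174.1),(253.6,207.7),(213.6,208.1)]
P=[]
for a,b in zip(T,S):
    x=tri([ray(t,a),ray(s,b)]); y=plane(t,a,.092); y2=plane(s,b,.092); P.append(y); print(x.round(4),y.round(4),y2.round(4))
P=np.array(P); ax=(P[0]+P[1]-P[2]-P[3])[:2]; ay=(P[0]+P[3]-P[1]-P[2])[:2]
print("yaw",np.degrees(np.arctan2(ax[1],ax[0])),np.degrees(np.arctan2(-ay[0],ay[1])),np.linalg.norm(ax)/2,np.linalg.norm(ay)/2)
c=P.mean(0); print("centre",c)
for n,p,z in(("hinge",(261.3,197.2),.06),("barend",(258.2,236.5),.05)): print(n,plane(t,p,z))
E
```

```text
top rect (array([[224.75094414, 188.32830048],
       [233.60377312, 141.11320591],
       [267.17358398, 147.407547  ],
       [258.320755  , 194.62264252]]), ((30.962265014648438, 32.867923736572266), (34.154808044433594, 48.037879943847656), 10.619654655456543))
[0.6964 0.1809 0.0909] [0.6956 0.1792 0.092 ] [0.6957 0.1826 0.092 ]
[0.6747 0.0698 0.0879] [0.6735 0.0699 0.092 ] [0.6695 0.071  0.092 ]
[0.534  0.0997 0.0761] [0.5306 0.0988 0.092 ] [0.5173 0.104  0.092 ]
[0.557  0.2106 0.0839] [0.5546 0.208  0.092 ] [0.5488 0.2132 0.092 ]
yaw -11.489299871917096 -11.902411072604876 0.14480969172276326 0.11167412614739884
centre [0.61356945 0.13896617 0.092     ]
hinge [0.51469951 0.09410021 0.06      ]
barend [0.38447569 0.10707582 0.05      ]
```

```bash
cat >> h.py <<'E'
O=np.array([.608,.140]); YAW=np.radians(-11.7)
def U(x,y): c,s=np.cos(YAW),np.sin(YAW); return O+[c*x-s*y,s*x+c*y]
def unit(p): c,s=np.cos(YAW),np.sin(YAW); d=p[:2]-O; return np.array([c*d[0]+s*d[1],-s*d[0]+c*d[1],p[2]])
def goto(x,y,z):
    s=status.read_state(); M=R.from_rotvec(s["orientation"]).as_matrix()
    d=M.T@(np.r_[U(x,y),z]-s["tool_pos"]); a=np.arctan2(M[1,0],M[0,0])
    print("shift",d.round(4),"turn",round(np.degrees(a-YAW),2),"at",unit(s["tool_pos"]).round(4),"F",np.round(s["force"],1),s["t"])
E
python3 -c "
from h import *
goto(-.15,0,.235)"
```

```text
shift [ 0.4893 -0.5527  0.0006] turn 37.47 at [-0.2021 -0.7363  0.235 ] F [ 0.3  0.3 -0.3] 0.2
```

Request:
servo_tool --plan "0.02 -0.023 0 2;0.04 -0.046 0 5;0.065 -0.073 0 9;0.09 -0.1 0 13;0.115 -0.13 0 17;0.14 -0.158 0 21;0.165 -0.186 0 25;0.19 -0.214 0 29;0.21 -0.237 0 33;0.23 -0.26 0 36;0.245 -0.276 0 37.5;0.245 -0.276 0 37.5" --grip 1

```text
t: 1.2
tool_pos: [0.3623, -0.1821, 0.2357]
orientation: [-3.124, 0.318, -0.001]
force: [0.2, -0.6, 0.2]
opening: 0.0172
gripper_force: 0.0
```

```bash
python3 -c "
from h import *
goto(-.15,0,.235)"
```

```text
shift [ 0.0257 -0.3652  0.0012] turn 0.07 at [-0.1753 -0.3652  0.2357] F [ 0.2 -0.6  0.2] 1.2
```

Request:
servo_tool --plan "0.001 -0.025 0 0;0.003 -0.06 0 0;0.006 -0.1 0 0;0.01 -0.14 0 0;0.013 -0.18 0 0;0.016 -0.22 0 0;0.019 -0.26 0 0;0.021 -0.295 0 0;0.023 -0.325 0 0;0.025 -0.35 0 0;0.025 -0.365 0 0;0.025 -0.365 0 0"

```text
t: 2.2
tool_pos: [0.4606, 0.169, 0.2352]
orientation: [-3.125, 0.316, 0.001]
force: [0.4, 0.4, -0.9]
opening: 0.0
gripper_force: 0.0
```

Run:
```python
from h import *
goto(-.135,0,.06)
c=eyes.read_camera("wrist"); cv2.imwrite("pics/w1.png",c["image"]); print(c["fovy"],c["cx"],c["cy"],np.round(c["hand_eye"],4).tolist())
```

```text
shift [ 0.0154 -0.0014  0.1752] turn 0.15 at [-0.1502 -0.0015  0.2352] F [ 0.4  0.4 -0.9] 2.2
65.27474030428559 279.6982564975684 212.91326760942513 [[-0.0006, -0.9558, -0.2942, 0.0825], [1.0, -0.0005, -0.0004, -0.0002], [0.0002, -0.2942, 0.9558, -0.1496], [0.0, 0.0, 0.0, 1.0]]
```

View pics/w1.png

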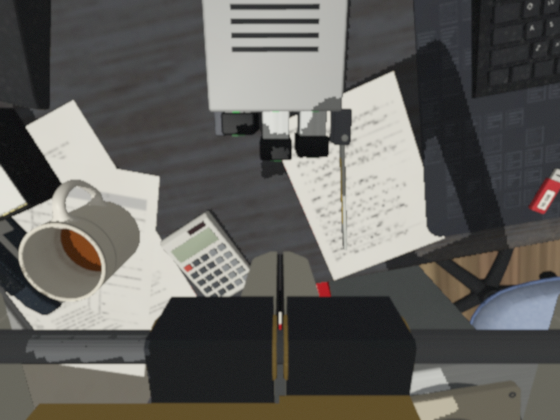

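The wrist view shows the case's front top edge at (209,110)–(346,111) and bar end at about (345,248). The middle sled's front top is near (275,140), the right one's near (312,135), and the left one's near (237,114), so the left sits much deeper.

Run:
```python
from h import *
s=status.read_state(); c=eyes.read_camera("wrist")
M=np.eye(4); M[:3,:3]=R.from_rotvec(s["orientation"]).as_matrix(); M[:3,3]=s["tool_pos"]
c["world_from_camera"]=M@c["hand_eye"]
for n,p,z in(("FL",(209,110),.092),("FR",(346,111),.092),("pin",(343,126),.06),("end",(345,248),.05),("mid front",(275,141),.081),("right front",(312,136),.081),("left front",(237,115),.081)):
    w=plane(c,p,z); print(n,unit(w).round(4))
```

```text
FL [-0.0663  0.0576  0.092 ]
FR [-0.067  -0.0592  0.092 ]
pin [-0.0806 -0.0633  0.06  ]
end [-0.2114 -0.075   0.05  ]
mid front [-0.093   0.0016  0.081 ]
right front [-0.0886 -0.0319  0.081 ]
left front [-0.0705  0.0352  0.081 ]
```

Request:
servo_tool --plan "0.005 0 0.02 0;0.01 -0.001 0.05 0;0.015 -0.001 0.085 0;0.015 -0.001 0.12 0;0.015 -0.001 0.15 0;0.015 -0.001 0.17 0;0.015 -0.001 0.183 0;0.015 -0.001 0.183 0;0.018 -0.001 0.183 0;0.021 -0.001 0.183 0;0.024 -0.001 0.183 0;0.024 -0.001 0.183 0"

```text
t: 3.3
tool_pos: [0.4859, 0.163, 0.0544]
orientation: [-3.124, 0.322, -0.005]
force: [0.4, -1.1, -0.4]
opening: 0.0002
gripper_force: 0.0
```

```bash
python3 -c "
from h import *
goto(-.0955,0,.052)"
```

```text
shift [ 0.0287 -0.0023  0.0025] turn -0.05 at [-0.1242 -0.0022  0.0544] F [ 0.4 -1.1 -0.4] 3.3
```

Request:
servo_tool --plan "0.002 -0.001 0 0;0.004 -0.002 0 0;0.006 -0.002 0 0;0.008 -0.002 0 0;0.01 -0.002 0 0;0.012 -0.002 0 0;0.014 -0.002 0 0;0.016 -0.002 0 0;0.018 -0.002 0 0;0.018 -0.002 0 0"

```text
t: 4.13
tool_pos: [0.5013, 0.1616, 0.0524]
orientation: [3.125, -0.321, -0.003]
force: [-6.1, 1.1, 3.2]
opening: 0.0007
gripper_force: 2.4
```

```bash
python3 -c "
from h import *
goto(-.0955,0,.052)"
```

```text
shift [ 0.0134 -0.0005  0.0004] turn -0.03 at [-0.1089 -0.0005  0.0524] F [-6.1  1.1  3.2] 4.1333
```

Request:
servo_tool --plan "0.002 0 0 0;0.004 0 0 0;0.006 0 0 0;0.008 0 0 0;0.008 0 0 0"

```text
t: 4.55
tool_pos: [0.5091, 0.1601, 0.0524]
orientation: [-3.125, 0.321, 0.003]
force: [-3.1, 2.3, 2.2]
opening: 0.0004
gripper_force: 2.2
```

Request:
servo_tool --plan "0.0015 0 0 0;0.003 0 0 0;0.003 0 0 0"

```text
t: 4.8
tool_pos: [0.5129, 0.1591, 0.0525]
orientation: [3.125, -0.321, 0.0]
force: [-1.4, 0.1, 0.2]
opening: 0.0007
gripper_force: 0.6
```

```bash
python3 -c "
from h import *
goto(-.0955,0,.052)"
```

```text
shift [ 0.0015 -0.0006  0.0005] turn -0.03 at [-0.097  -0.0006  0.0525] F [-1.4  0.1  0.2] 4.8
```

Past the catch. Now stepping slowly to the stop.

Request:
servo_tool --plan "0.001 0 0 0;0.002 0 0 0;0.002 0 0 0"

```text
t: 5.05
tool_pos: [0.5134, 0.159, 0.0525]
orientation: [3.125, -0.321, -0.005]
force: [-9.6, 1.3, 6.8]
opening: 0.0008
gripper_force: 5.0
```

Request:
servo_tool --plan "0.001 0 0 0;0.002 0 0 0;0.002 0 0 0"

```text
t: 5.3
tool_pos: [0.5134, 0.159, 0.0525]
orientation: [3.125, -0.32, -0.011]
force: [-21.5, 2.6, 16.2]
opening: 0.001
gripper_force: 11.0
```

```bash
python3 -c "
from h import *
goto(-.0955,0,.052)"
```

```text
shift [ 0.001  -0.0006  0.0005] turn -0.0 at [-0.0965 -0.0006  0.0525] F [-21.5   2.6  16.2] 5.3
```

Request:
servo_tool --plan "-0.005 0 0 0;-0.012 0 0 0;-0.022 0 0 0;-0.033 0 0 0;-0.033 0.012 0 0;-0.033 0.024 0 0;-0.033 0.033 0 0;-0.033 0.033 0 0"

```text
t: 5.97
tool_pos: [0.4775, 0.1307, 0.0526]
orientation: [3.124, -0.324, 0.0]
force: [-0.2, -0.6, 0.6]
opening: 0.0007
gripper_force: 0.0
```

```bash
python3 -c "
from h import *
goto(-.0965,-.034,.052)"
```

```text
shift [ 0.0294 -0.0016  0.0006] turn -0.12 at [-0.1259 -0.0356  0.0526] F [-0.2 -0.6  0.6] 5.9667
```

Request:
servo_tool --plan "0.003 -0.001 0 0;0.006 -0.001 0 0;0.009 -0.001 0 0;0.012 -0.001 0 0;0.014 -0.001 0 0;0.016 -0.001 0 0;0.018 -0.001 0 0;0.02 -0.001 0 0;0.022 -0.001 0 0;0.024 -0.001 0 0;0.026 -0.001 0 0;0.026 -0.001 0 0"

```text
t: 6.97
tool_pos: [0.5037, 0.1284, 0.0528]
orientation: [-3.125, 0.321, -0.001]
force: [0.3, 0.4, -0.1]
opening: 0.0004
gripper_force: 0.0
```

Request:
servo_tool --plan "0.001 0 0 0;0.002 0 0 0;0.003 0 0 0;0.003 0 0 0"

```text
t: 7.3
tool_pos: [0.5064, 0.1279, 0.0527]
orientation: [-3.125, 0.321, -0.0]
force: [0.1, 0.1, 0.2]
opening: 0.0004
gripper_force: 0.0
```

```bash
python3 -c "
from h import *
goto(-.0965,-.034,.052)"
```

```text
shift [0.0006 0.0015 0.0007] turn -0.03 at [-0.0971 -0.0325  0.0527] F [0.1 0.1 0.2] 7.3
```

Request:
servo_tool --plan "0.001 0 0 0;0.002 0 0 0;0.002 0 0 0"

```text
t: 7.55
tool_pos: [0.5071, 0.1277, 0.0525]
orientation: [3.125, -0.321, -0.004]
force: [-7.1, 0.8, 5.0]
opening: 0.001
gripper_force: 3.3
```

Request:
servo_tool --plan "0.001 0 0 0;0.002 0 0 0;0.002 0 0 0"

```text
t: 7.8
tool_pos: [0.507, 0.1277, 0.0524]
orientation: [3.125, -0.32, -0.011]
force: [-17.7, 2.7, 14.6]
opening: 0.0002
gripper_force: 9.2
```

```bash
python3 -c "
from h import *
goto(-.0965,-.034,.052)"
```

```text
shift [-0.0001  0.0015  0.0004] turn -0.0 at [-0.0964 -0.0325  0.0524] F [-17.7   2.7  14.6] 7.8
```

Request:
servo_tool --plan "-0.005 0 0 0;-0.012 0 0 0;-0.022 0 0 0;-0.033 0 0 0;-0.033 -0.012 0 0;-0.033 -0.028 0 0;-0.033 -0.045 0 0;-0.033 -0.058 0 0;-0.033 -0.066 0 0;-0.033 -0.066 0 0"

```text
t: 8.63
tool_pos: [0.4915, 0.2001, 0.0527]
orientation: [-3.125, 0.318, -0.001]
force: [0.7, -0.2, -0.3]
opening: 0.0005
gripper_force: 0.0
```

Request:
servo_tool --plan "0.003 0 0 0;0.006 0 0 0;0.009 0 0 0;0.012 0 0 0;0.014 0 0 0;0.016 0 0 0;0.018 0 0 0;0.02 0 0 0;0.022 0 0 0;0.024 0 0 0;0.026 0 0 0;0.026 0 0 0"

```text
t: 9.63
tool_pos: [0.517, 0.1931, 0.0527]
orientation: [-3.125, 0.321, -0.0]
force: [1.2, -0.2, 0.1]
opening: 0.0
gripper_force: 0.0
```

```bash
python3 -c "
from h import *
goto(-.0965,.034,.052)
c=eyes.read_camera('wrist'); cv2.imwrite('pics/w2.png',c['image'])"
```

```text
shift [ 0.0033 -0.0005  0.0007] turn -0.03 at [-0.0998  0.0335  0.0527] F [ 1.2 -0.2  0.1] 9.6333
```

View pics/w2.png

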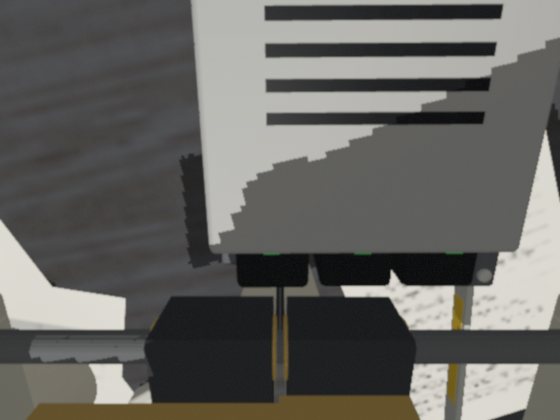

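The three fronts now line up at row ~285 and the fingers stand before the left sled (x≈275). The bar is still open at right (460,350). Pressing the left sled.

Request:
servo_tool --plan "0.001 0 0 0;0.002 0 0 0;0.003 0 0 0;0.004 0 0 0;0.004 0 0 0"

```text
t: 10.1
tool_pos: [0.5202, 0.1924, 0.0526]
orientation: [3.125, -0.321, -0.002]
force: [-3.0, 0.9, 3.2]
opening: 0.0006
gripper_force: 1.9
```

Request:
servo_tool --plan "0.001 0 0 0;0.002 0 0 0;0.002 0 0 0"

```text
t: 10.35
tool_pos: [0.5202, 0.1925, 0.0526]
orientation: [3.125, -0.32, -0.008]
force: [-16.1, 1.6, 11.8]
opening: 0.0006
gripper_force: 7.6
```

```bash
python3 -c "
from h import *
goto(-.0965,.034,.052)"
```

```text
shift [ 0.0001 -0.0004  0.0006] turn 0.0 at [-0.0966  0.0336  0.0526] F [-16.1   1.6  11.8] 10.35
```

Request:
servo_tool --plan "-0.006 0 0 0;-0.016 0 0 0;-0.028 0 -0.005 0;-0.04 0 -0.02 0;-0.05 0 -0.04 0;-0.055 0.01 -0.055 0;-0.06 0.03 -0.055 0;-0.065 0.055 -0.055 0;-0.07 0.085 -0.055 0;-0.075 0.115 -0.055 0;-0.077 0.14 -0.055 0;-0.077 0.15 -0.055 0"

```text
t: 11.35
tool_pos: [0.4154, 0.0586, 0.1073]
orientation: [3.124, -0.323, 0.0]
force: [-0.4, 0.3, 0.2]
opening: 0.0004
gripper_force: 0.0
```

Run:
```python
from h import *
goto(-.17,-.115,.052)
c=eyes.read_camera('wrist'); cv2.imwrite('pics/w3.png',c['image'])
for t in np.radians([100,96,85,75,65,55,45,35,25,15,8,4,0]):
    h=17.5*np.sin(t)+8.5*np.cos(t)+2
    print(round(np.degrees(t)),(np.array([-92.5,-66])+85*np.array([-np.sin(t),np.cos(t)])-h*np.array([np.cos(t),np.sin(t)])).round(1))
```

```text
shift [ 0.0021 -0.0038  0.0553] turn -0.09 at [-0.1721 -0.1187  0.1073] F [-0.4  0.3  0.2] 11.35
100 [-173.1  -98.2]
96 [-175.1  -93.3]
85 [-178.9  -78.7]
75 [-180.1  -64.4]
65 [-178.6  -49.5]
55 [-174.3  -34.6]
45 [-167.   -20.3]
35 [-156.8   -7.3]
25 [-143.9    3.8]
15 [-128.7   12.3]
8 [-117.1   16.4]
4 [-110.1   18. ]
0 [-103.   19.]
```

View pics/w3.png

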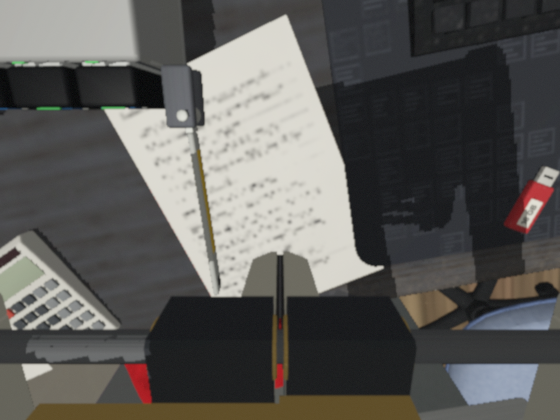

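The bar runs from the pin (182,115) to its end (215,293). The fingers (x≈280) are on its outer side with a clear path, and the three fronts are flush at row ~105.

Request:
servo_tool --plan "0 0 0.02 0;0 0 0.045 0;0 0 0.055 0;-0.001 -0.01 0.055 0;-0.003 -0.025 0.055 0;-0.005 -0.033 0.055 0;-0.007 -0.04 0.055 0;-0.008 -0.054 0.055 0;-0.006 -0.069 0.055 0;-0.002 -0.084 0.055 0;0.005 -0.098 0.055 0;0.005 -0.098 0.055 0"

```text
t: 12.4
tool_pos: [0.4432, 0.1581, 0.0539]
orientation: [-3.124, 0.318, -0.004]
force: [-0.4, 0.1, -0.4]
opening: 0.0008
gripper_force: 0.0
```

```bash
python3 -c "
from h import *
goto(-.103,.019,.052)"
```

```text
shift [ 0.0621 -0.0346  0.0021] turn 0.08 at [-0.165  -0.0157  0.0539] F [-0.4  0.1 -0.4] 12.4
```

Request:
servo_tool --plan "0.004 -0.004 0 0;0.008 -0.008 0 0;0.014 -0.014 0 0;0.021 -0.02 0 0;0.028 -0.024 0 0;0.036 -0.028 0 0;0.042 -0.03 0 0;0.047 -0.032 0 0;0.051 -0.033 0 0;0.055 -0.034 0 0;0.058 -0.034 0 0;0.058 -0.034 0 0"

```text
t: 13.4
tool_pos: [0.5057, 0.177, 0.0527]
orientation: [-3.125, 0.321, -0.0]
force: [1.2, 0.4, 0.7]
opening: 0.0004
gripper_force: 0.0
```

```bash
python3 -c "
from h import *
goto(-.103,.019,.052)"
```

```text
shift [ 0.0047 -0.0035  0.0007] turn -0.04 at [-0.1077  0.0155  0.0527] F [1.2 0.4 0.7] 13.4
```

Request:
servo_tool --plan "0.002 -0.001 0 0;0.004 -0.001 0 0;0.006 -0.001 0 0;0.006 -0.001 0 0"

```text
t: 13.73
tool_pos: [0.5106, 0.177, 0.0524]
orientation: [-3.125, 0.321, 0.003]
force: [-4.8, 0.7, 2.0]
opening: 0.0006
gripper_force: 2.1
```

Request:
servo_tool --plan "0.001 0 0 0;0.002 0 0 0;0.002 0 0 0;0.002 0 0 0"

```text
t: 14.07
tool_pos: [0.5108, 0.177, 0.0523]
orientation: [3.125, -0.32, -0.008]
force: [-12.2, 1.5, 9.2]
opening: 0.0006
gripper_force: 6.5
```

```bash
python3 -c "
from h import *
goto(-.103,.019,.052)
c=eyes.read_camera('wrist'); cv2.imwrite('pics/w4.png',c['image'])"
```

```text
shift [-0.0004 -0.0025  0.0003] turn -0.01 at [-0.1026  0.0165  0.0523] F [-12.2   1.5   9.2] 14.0667
```

View pics/w4.png

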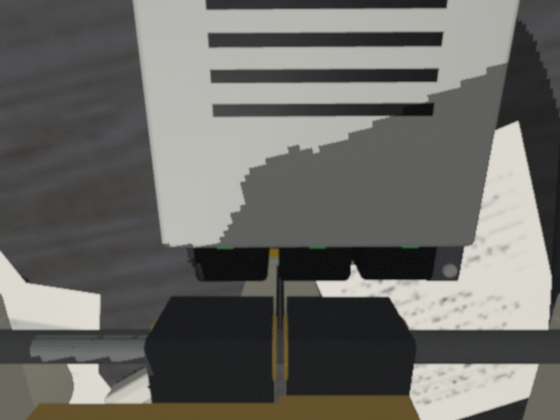

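The bar is solid at the expected place: finger face about −94 mm. In the picture the fronts are flush at row ~278 and the bar is hidden under them. Backing off and checking.

Request:
servo_tool --plan "-0.006 0 0 0;-0.016 0 0 0;-0.03 0 0 0;-0.05 0 -0.01 0;-0.07 0 -0.04 0;-0.09 0 -0.075 0;-0.11 0 -0.11 0;-0.13 0 -0.14 0;-0.14 0 -0.16 0;-0.15 0 -0.18 0;-0.15 0 -0.18 0;-0.15 0 -0.18 0"

```text
t: 15.12
tool_pos: [0.3669, 0.2074, 0.2337]
orientation: [-3.124, 0.32, -0.006]
force: [-0.4, 0.5, -0.3]
opening: 0.0005
gripper_force: 0.0
```

Run:
```python
from h import *
goto(-.103,.019,.052)
c=eyes.read_camera('wrist'); w=cv2.resize(c['image'][0:210,140:420],(800,600),interpolation=2)
cv2.imwrite('pics/w5.png',w)
```

```text
shift [ 0.1461 -0.0015  0.1822] turn 0.01 at [-0.2498  0.0171  0.2337] F [-0.4  0.5 -0.3] 15.1167
```

View pics/w5.png

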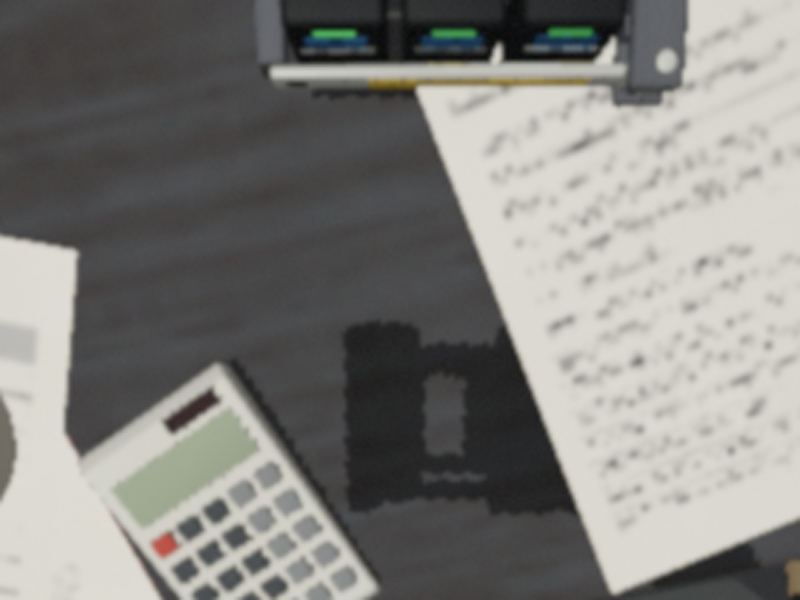

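The bar lies level across all three flush fronts, from (270,72) to (630,72) in the crop. It's shut, and the gripper is clear.

```bash
python3 -c "
from plant import robot
print(robot.close_job())"
```

```text
the job is handed in; nothing more can be done
None
```

All three sleds were pressed in until they met the solid stop, the locking bar was swung shut across them, and the job was handed in at about 15 s with the gripper clear and nothing else on the desk touched; the judge gave no verdict.

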